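# Change the lens barrel in the sprung V-block and hold the new one pressed

## Robot

A 6-joint arm with a two-finger parallel gripper is mounted at the origin on a cart in front of the work surface, level with it; the furniture and walls round the work are solid. World frame = base frame: x ahead of the robot, y to its left, z up, the work surface at z = 0. Lengths are in m, angles in rad, forces in N, time in s.
With the tool pointing down it reaches from about 0.35 to 0.85 m from the base axis. Payload 8.1 kg.
Tool frame: the origin (TCP) lies midway between the tips of the shut fingers; the grasp point (between the pads) lies 19 mm behind it; x points along the fingers, y is the direction in which the jaws open and shut, and the axes are right-handed (so a half turn about x gives the same grasp; the last joint's range is limited). The gripper opens to 85 mm and grips with 20 to 120 N. Pads are 22 mm wide; open, the fingers measure 114 mm over their backs; the gripper's body (76 mm by 85 mm) begins 54 mm behind the grasp point. The pads swing forward as they close: fully open they stand 13 mm farther back than shut.
Start: joints at [1.031, 0.13, 1.488, -0, 1.523, -0.085], TCP at [0.264, 0.539, 0.203] pointing down, gripper open.
Joint ranges: [-2.96, 2.96], [-0.89, 2.26], [0.02, 2.5], [-1.34, 4.48], [0, 2.73], [-2.66, 2.66]. Speed limits (rad/s): [2.39, 2.39, 2.79, 3.14, 3.14, 3.14].

## Interface

Orientations are given as a rotation vector (axis times angle).
In Python, from plant import manip gives the robot as it stands.
- The arm moves only by the tool servo_tool, never from a script. Its argument "moves" is a list of rows, each a list of 5 numbers: the opening, from -1 (shut) to 1 (fully open), so that 0 is half open, then the shift along the tool's x, y, z in cm, then the turn about the tool's x in rad. A call has 1 to 12 rows; each row shifts and turns the commanded pose from where the row before left it, along the tool's axes as they then stand; what a row does not reach is not made up. A row lasts 1/10 s, in which the tool goes at most 50 mm and 8.59 degrees, less where a joint would pass 70% of its speed; a pose out of reach is approached as far as the arm can. A call with a gripper value outside its range is refused whole. The fingers move at their own pace and stop on an object; "grip_force" is the grip in N (left out, the last holds). Time passes only in rows, so rows that do not move let the fingers close. It gives the time, the measured TCP pose, the force and the opening at its end, in the units of the state.
- manip.observe(): the state, without advancing time (a new reading comes with each control period).
- manip.read_camera(name): name is "side" or "top"; returns the picture (420x560x3 uint8, red, green, blue); there is no depth.
- manip.camera_info(name): a dict with "vfov" (degrees; the focal length in pixels is half the picture's height over the tangent of half this angle, whatever the lens; pixels are square), "cx", "cy" (the principal point, pixels), "dist" ([k1, k2, p1, p2, k3] as OpenCV has them; the pictures are not rectified), "xyz" and "rotation" of the camera in the world. Camera axes: x right, y down, z forward; pixel columns grow to the right and rows downward; lengths in m; the calibration is good to about 2 mm. A picture is of the moment at which its call begins. camera_info takes no time and is no camera call.
- manip.sign_off(): hands the job in, once; it reports no verdict.
The state is a dict: "time_s": time; "joint_positions": joint angles; "joint_vel": joint speeds; "joint_efforts": joint torques, N m; "tcp_pos": TCP position; "eef_rot": TCP orientation; "wrist_force": force on the tool from outside, world axes, zero at the start; "torque": the same for the moment, N m; "width": finger opening in m.
Only numpy, scipy, OpenCV 4.12 (cv2) and the standard library are available. Lean on these libraries where they do the work, as an engineer would, in place of code of your own. Each camera call takes 0.05 s, during which the arm holds its last target. There are 200 camera calls.

## Task

The lens barrel in the sprung V-block is finished: lay it in the empty bay of the three-bay shelf, in a neat row beside the two that lie there, and leave it there. Then take the next barrel from the single rest, seat it lengthwise centred in the V of the V-block and press it squarely down so that it bears evenly on both faces of the V and the block sinks about half of its 8 mm spring travel. Finish while the fingers hold it pressed like that, gripping it or pushing on its top; leave the other barrels, and the timer, jar and ring gauge behind, as they are, and do not push hard.

Things in the scene. Friction and masses are not known exactly. Their poses are not given: they have to be found in the camera images.
- lens_done: the finished barrel, lying in the V-block at the start: an aluminium lens barrel, 110 mm long: two bearing collars of 30 mm diameter, each 20 mm long, at its ends, and between them a slimmer waist of 26 mm diameter, 70 mm long, to grip it by; both ends alike; 0.08 to 0.17 kg. Origin at mid-length on the cylinder's axis, x along the axis
- lens_next: the next barrel, lying on the single rest at the start (axis 33.5 mm above the worktop, along the rest's x): same shape, aluminium lens barrel, 110 mm long: two bearing collars of 30 mm diameter, each 20 mm long, at its ends, and between them a slimmer waist of 26 mm diameter, 70 mm long, to grip it by; both ends alike; 0.08 to 0.17 kg. Origin at mid-length on the cylinder's axis, x along the axis
- lens_a: a barrel of the same shape, already lying in the shelf's bay at the -y end; stays there; origin and x axis as for the others
- lens_b: a barrel of the same shape, already lying in the shelf's middle bay; stays there; origin and x axis as for the others
- row_shelf: low white three-bay shelf, 136 (x) x 170 (y) mm, board top 30 mm high, fixed; origin at the centre of its underside. Bays at y = -60, 0, +60 mm, each with two grey rails (8 mm thick, 120 mm long, along x, 11 mm either side of the bay's centre line, sunk half into the board): a barrel laid along x on the pair centres itself, axis 45.5 mm above the worktop
- free_bay (a point): the empty bay at the shelf's +y end: the point where the centre of a barrel lies once it is laid there (45.5 mm above the worktop); axes as the shelf's
- pickup_rest: low white single rest, 136 (x) x 52 (y) mm, board top 18 mm high, with one pair of rails of the same kind along its x; fixed. Origin at the centre of its underside
- v_base: fixed aluminium base plate of the V-block, 150 (x) x 90 (y) x 12 mm; origin at the centre of its underside, x along the V
- v_seat (a point): the point, moving with the V-block, where the centre of a seated barrel lies: 62 mm above the worktop while the block is up; x along the V, z up. The V-block is steel, 120 mm long, 56 mm wide; between its two notched ends is an open gap, 60 mm long and 34 mm deep below the barrel's axis, where fingers fit round the barrel's waist
- v_carriage (a joint): downward travel of the sprung V-block, m: 0 = up, 0.008 = hard at the bottom. Straight down; with a barrel in it a push of about 2.5 N starts it, then 1.5 N per mm (about 8.5 N at 4 mm, 14.5 N at the bottom)
- v_rim (a point): middle of the rim of the V's +y face, at the notch on the +x end; 23 mm beside and about 1.5 mm above the axis of a seated barrel. Both faces slope at 45 degrees, in 30 mm long pieces, 30 to 60 mm from the block's middle, which carry the barrel's two collars; the -y face is the mirror image (pieces v_carriage_c3 and c5 at +y, c7 and c9 at -y)
- timer: bystander: white timer, 58 x 58 x 20 mm, origin at the centre of its underside
- jar_2: bystander: screw-cap jar, 42 mm diameter, 58 mm high, origin at the centre of its underside
- spare_gauge: bystander: pale grey round gauge ring, 46 mm diameter, 27 mm high, origin at the centre of its underside
Not all that is in view belongs to the job. What is shaped like the lens_done but brown, turquoise or yellow is not meant.

How it is judged:
On the way:
1. the finished barrel lies released in the empty bay, in line with the row (x of lens_done in the frame of free_bay between -0.012 and 0.012 m and y of lens_done in the frame of free_bay between -0.005 and 0.005 m and z of lens_done in the frame of free_bay between -0.004 and 0.004 m and angle between the x axis of lens_done and the x axis of row_shelf, either way round below 0.12 rad and contact force between the fingers and lens_done below 0.05 N and linear speed of lens_done below 0.03 m/s), for 0.2 s.
At the end, for the whole second after the job is handed in: Finished barrel free in the bay (12 mm along, 5 across, 0.12 rad), others moved < 15 mm; next barrel at the V seat (10 mm along, 2 mm across and in height, 0.04 rad), pressed on both V faces (> 1 N each), fingers holding the block 2 to 6.5 mm down (all of step 1 and x of lens_next in the frame of v_seat between -0.01 and 0.01 m and y of lens_next in the frame of v_seat between -0.002 and 0.002 m and z of lens_next in the frame of v_seat between -0.002 and 0.002 m and angle between the x axis of lens_next and the x axis of v_seat, either way round below 0.04 rad and linear speed of lens_next below 0.02 m/s and value of joint v_carriage between 0.002 and 0.0065 m and (contact force between lens_next and v_carriage_c3 above 1 N or contact force between lens_next and v_carriage_c5 above 1 N) and (contact force between lens_next and v_carriage_c7 above 1 N or contact force between lens_next and v_carriage_c9 above 1 N) and contact force between the fingers and lens_next above 1 N and distance of each of lens_a, lens_b from where it was at the start of the episode below 0.015 m); the arm keeps its last pose, push and grip.
It fails at once if a bystander is moved by more than 20 mm (distance of any of timer, jar_2, spare_gauge from where it was at the start of the episode above 0.02 m).
It fails at once if the barrel is rammed into the V with more than 40 N (contact force between lens_next and v_base above 40 N).
It also fails if it takes over 59 s, if anything falls off the work surface, if the arm or the gripper's body presses on something with over 40 N, if the wrist force passes 120 N, or if a joint passes its speed limit or range.

## Working session

There is one attempt and no reset: what is moved stays moved. The work goes in short steps, Python scripts to look and compute and a tool call to move; the robot and the scene stay as the last step left them, time stands still between calls to the robot, and variables do not carry over. Pictures are saved under pics/ and viewed, about 8 in all and at most 12, crops included, and the job is handed in when it is done.

Besides the shell and the picture viewer there is one more tool, called by a JSON object that holds its "fn" and its "kwargs", one argument or row to a line. servo_tool: Moves the arm, as the interface text tells. Its arguments: {"type":"object","properties":{"moves":{"type":"array"},"grip_force":{"type":"number"}},"required":["moves"]}

```bash
ls; mkdir -p pics; cat > h.py <<'E'
from plant import manip
import numpy as np, cv2
from scipy.spatial.transform import Rotation as R
def cam(n):
    c=manip.camera_info(n); f=210/np.tan(np.radians(c["vfov"])/2)
    K=np.array([[f,0,c["cx"]],[0,f,c["cy"]],[0,0,1.]])
    r=np.array(c["rotation"],float)
    r=r if r.shape==(3,3) else R.from_rotvec(r).as_matrix()
    return K,np.array(c["dist"],float),r,np.array(c["xyz"],float)
def ray(n,uv):
    K,d,r,o=cam(n)
    p=cv2.undistortPoints(np.array(uv,float).reshape(-1,1,2),K,d).reshape(-1,2)
    return o,np.c_[p,np.ones(len(p))]@r.T
def onz(n,uv,z):
    o,v=ray(n,uv); return o+v*((z-o[2])/v[:,2])[:,None]
def proj(n,P):
    K,d,r,o=cam(n); q=(np.array(P,float).reshape(-1,3)-o)@r
    return cv2.projectPoints(q,np.zeros(3),np.zeros(3),K,d)[0].reshape(-1,2)
def save(n,name):
    im=manip.read_camera(n); cv2.imwrite(f"pics/{name}.png",im[:,:,::-1]); return im
E
python3 - <<'E'
from h import *
for n in("top","side"):
    print(manip.camera_info(n)); save(n,n+"0")
print(manip.observe())
E
```

```text
pics
{'vfov': 42.29104470162361, 'cx': 284.24359480648116, 'cy': 212.7513969831481, 'dist': array([-0.18505294,  0.        ,  0.        ,  0.        ,  0.        ]), 'xyz': array([0.30263077, 0.01334764, 1.60218754]), 'rotation': array([-2.09663447,  2.15247238, -0.1928768 ])}
{'vfov': 45.223652989599024, 'cx': 286.37338999511877, 'cy': 213.5130684977537, 'dist': array([-0.06397482,  0.        ,  0.        ,  0.        ,  0.        ]), 'xyz': array([ 0.13562474, -0.64891924,  0.80676561]), 'rotation': array([-2.22718427,  0.6643107 , -0.3244776 ])}
{'time_s': 0.1, 'joint_positions': array([ 1.03059610e+00,  1.31125260e-01,  1.48918217e+00, -1.35424977e-05,
        1.52300521e+00, -8.54293005e-02]), 'joint_vel': array([ 0.00090327, -0.00047617, -0.00286493,  0.00103203, -0.00016599,
        0.00076486]), 'joint_efforts': array([ 1.99980750e-04, -5.70949888e+01, -5.01941156e+01, -2.38688308e-04,
        8.12990387e-03,  3.34779236e-05]), 'tcp_pos': array([0.26326878, 0.53854041, 0.20181924]), 'eef_rot': array([ 0.35534519,  1.54173661, -0.35794084]), 'wrist_force': array([ 0.22550609,  0.16137191, -0.31057439]), 'torque': array([ 0.02702207, -0.04186777,  0.06451983]), 'width': 0.0854059750695628}
```

View pics/top0.png

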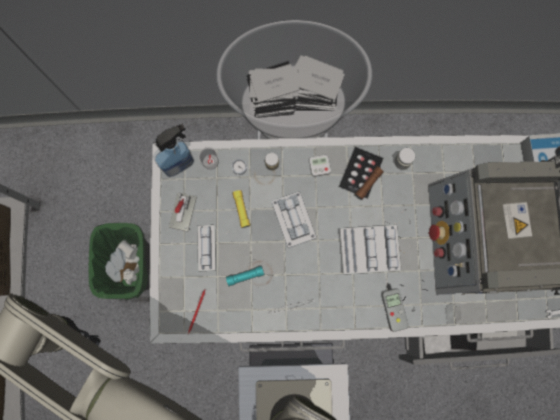

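View pics/side0.png

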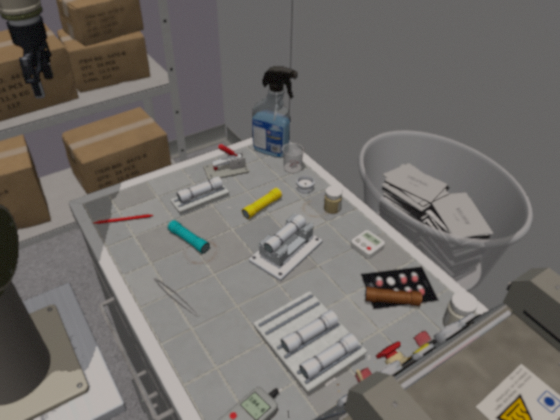

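The top view shows the V-block at about (294,218), the shelf at (370,250) with its empty bay on the left at about (350,250), and the rest at (207,248). I'll zoom in on both views for the edges.

```bash
python3 - <<'E'
from h import *
a=cv2.imread("pics/top0.png")
c=cv2.resize(a[182:284,190:320],None,fx=6,fy=6,interpolation=cv2.INTER_CUBIC)[:600,:800]
cv2.imwrite("pics/c1.png",np.clip(c*1.2,0,255))
c=cv2.resize(a[215:285,330:410],None,fx=8,fy=8,interpolation=cv2.INTER_CUBIC)
cv2.imwrite("pics/c2.png",np.clip(c*1.2,0,255))
g=lambda uv,z:print(uv,z,onz("top",[uv],z).round(4))
g((294,218),.062);g((370,250),.0455);g((207,248),.0335);g((194,250),0);
E
```

```text
(294, 218) 0.062 [[ 0.5714 -0.0152  0.062 ]]
(370, 250) 0.0455 [[ 0.4744 -0.2327  0.0455]]
(207, 248) 0.0335 [[0.4943 0.2406 0.0335]]
(194, 250) 0 [[0.4932 0.2845 0.    ]][ WARN:0@0.074] global loadsave.cpp:1063 imwrite_ Unsupported depth image for selected encoder is fallbacked to CV_8U.
```

View pics/c1.png

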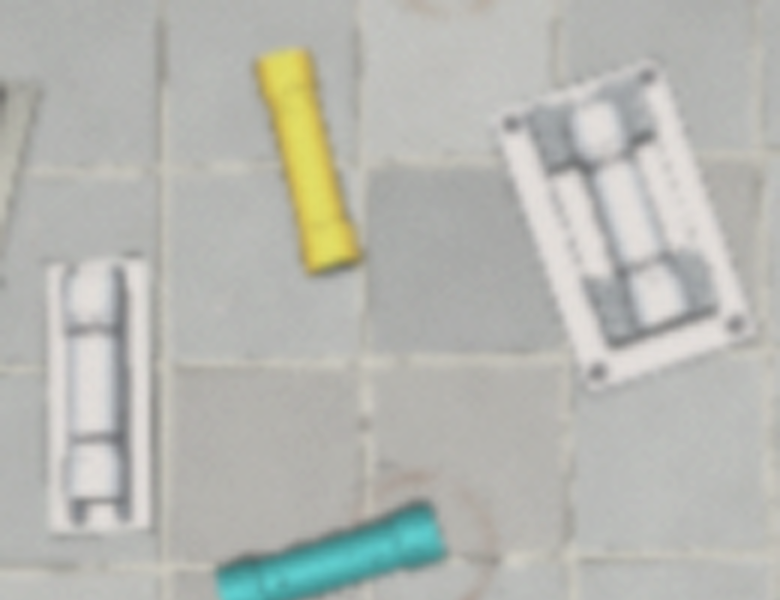

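View pics/c2.png

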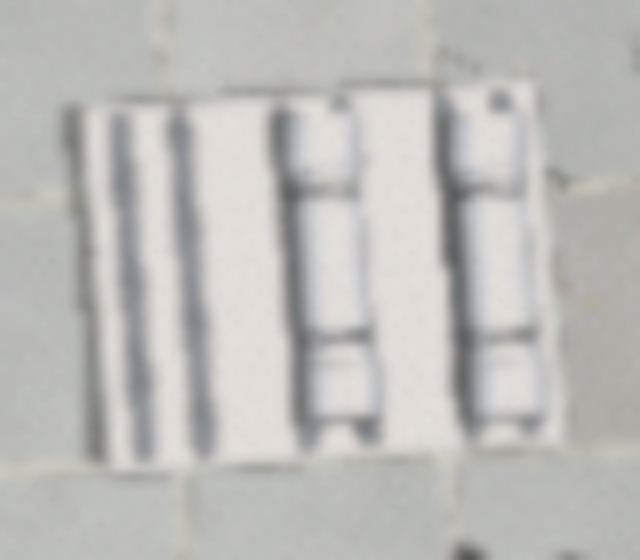

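The crops show the rest with lens_next pushed toward its far end, the V-block tilted about 20°, and the shelf tilted a few degrees with the left bay empty. Now I'll measure the plates metrically in both views.

```bash
cat > m.py <<'E'
from h import *
from itertools import product
def plates(n,im,dbg=None):
    S=4; g=cv2.resize(im,None,fx=S,fy=S,interpolation=cv2.INTER_CUBIC).astype(int)
    mn=g.min(2); sat=g.max(2)-mn
    for name,c,z,dim in (("vbase",(.571,-.015),.012,(.15,.09)),("shelf",(.474,-.21),.03,(.17,.136)),("rest",(.49,.24),.018,(.136,.052))):
        for th in TH[n]:
            m=((mn>th)&(sat<40)).astype(np.uint8)
            a=np.array([[c[0]+i,c[1]+j,z] for i,j in ((-.12,-.12),(-.12,.12),(.12,.12),(.12,-.12))])
            roi=np.zeros_like(m); cv2.fillPoly(roi,[(proj(n,a)*S).astype(np.int32)],1)
            m=cv2.morphologyEx(m*roi,cv2.MORPH_CLOSE,np.ones((5,5)))
            cs=cv2.findContours(m,cv2.RETR_EXTERNAL,cv2.CHAIN_APPROX_NONE)[0]
            k=max(cs,key=cv2.contourArea).reshape(-1,2)
            p=onz(n,(k+.5)/S-.5,z)[:,:2].astype(np.float32)
            r=cv2.minAreaRect(p*1000)
            print(n,name,th,np.round(r[0],1),np.round(r[1],1),round(r[2],2),dim)
TH={"top":(140,150,160,170),"side":(140,150,160,170)}
if __name__=="__main__":
    for n in("top","side"):
        im=cv2.imread(f"pics/{n}0.png")[:,:,::-1]
        for q in ((.45,.0),(.4,-.1)): 
            u=proj(n,[*q,0])[0].astype(int); print("tile",im[u[1]-3:u[1]+3,u[0]-3:u[0]+3].mean((0,1)))
        plates(n,im)
E
python3 m.py
```

```text
tile [154.13888889 155.16666667 153.13888889]
tile [156.         156.69444444 154.55555556]
top vbase 140 [572.5 -13.4] [241.2 240.5] 89.95 (0.15, 0.09)
top vbase 150 [572.6 -13.3] [240.9 240.3] 89.99 (0.15, 0.09)
top vbase 160 [572.7 -16.2] [138.5  88.7] 17.93 (0.15, 0.09)
top vbase 170 [553.9   7.2] [148.5  60.8] 43.29 (0.15, 0.09)
top shelf 140 [ 475.7 -208.3] [240.9 241.2] 0.11 (0.17, 0.136)
top shelf 150 [ 475.9 -208.2] [240.9 241.2] 0.19 (0.17, 0.136)
top shelf 160 [ 477.8 -254.9] [137.   50.7] 2.22 (0.17, 0.136)
top shelf 170 [ 479.5 -255.7] [131.3  46.9] 1.98 (0.17, 0.136)
top rest 140 [491.5 241.3] [241.1 240.9] 0.09 (0.136, 0.052)
top rest 150 [462.  286.3] [200.8 164.7] 9.73 (0.136, 0.052)
top rest 160 [499.1 256.5] [ 32.  134.6] 88.3 (0.136, 0.052)
top rest 170 [498.4 226. ] [128.6   7.5] 0.62 (0.136, 0.052)
tile [139.47222222 137.66666667 134.44444444]
tile [138.86111111 137.36111111 134.33333333]
side vbase 140 [577.1 -16.7] [152.3  90.2] 17.44 (0.15, 0.09)
side vbase 150 [576.6 -17.1] [149.2  88.3] 17.58 (0.15, 0.09)
side vbase 160 [576.1 -17.5] [145.8  85.9] 17.6 (0.15, 0.09)
side vbase 170 [567.4 -44.8] [ 71.7 148.3] 75.2 (0.15, 0.09)
side shelf 140 [ 501.7 -236.2] [181.3 171.3] 2.04 (0.17, 0.136)
side shelf 150 [ 481.4 -275.7] [136.2  92.6] 1.65 (0.17, 0.136)
side shelf 160 [ 480.8 -215.3] [137.2  43.4] 1.81 (0.17, 0.136)
side shelf 170 [ 491.  -287.8] [44.4 14.2] 0.07 (0.17, 0.136)
side rest 140 [513.6 271.4] [115.8  34.8] 1.01 (0.136, 0.052)
side rest 150 [512.4 270.7] [25.6 49.2] 89.06 (0.136, 0.052)
side rest 160 [512.7 270.7] [20.9 46.6] 89.68 (0.136, 0.052)
side rest 170 [512.6 270.7] [42.3 14.1] 0.01 (0.136, 0.052)
```

```bash
cat > m2.py <<'E'
from h import *
def edge(n,im,z,c,ang,L,W,tag):
    # rays to plane; sample intensity profiles across each side of the plate and take the strongest gradient, then fit lines
    g=cv2.GaussianBlur(im.min(2).astype(np.float32),(0,0),.6)
    a=np.radians(ang); ex=np.array([np.cos(a),np.sin(a)]); ey=np.array([-ex[1],ex[0]])
    out={}
    for nm,nv,tv,h,l in (("+x",ex,ey,L/2,W/2),("-x",-ex,ey,L/2,W/2),("+y",ey,ex,W/2,L/2),("-y",-ey,ex,W/2,L/2)):
        s=np.linspace(-.85*l,.85*l,41); d=np.arange(-.008,.008,.00025)
        P=np.array(c)+s[:,None,None]*tv+(h+d)[None,:,None]*nv
        uv=proj(n,np.c_[P.reshape(-1,2),np.full(P[...,0].size,z)]).astype(np.float32).reshape(41,-1,2)
        v=cv2.remap(g,uv[...,0],uv[...,1],cv2.INTER_CUBIC)
        gr=-np.gradient(cv2.GaussianBlur(v,(9,1),0),axis=1)
        k=gr.argmax(1); off=d[k]; st=gr.max(1)
        ok=np.abs(off-np.median(off))<.0015
        f=np.polyfit(s[ok],off[ok],1)
        out[nm]=(f[1]*1000,np.degrees(f[0]),ok.sum(),st.mean())
    print(n,tag,{k:tuple(np.round(v,2)) for k,v in out.items()})
    dx=(out["+x"][0]-out["-x"][0])/2;dy=(out["+y"][0]-out["-y"][0])/2
    print("  size err",round(out["+x"][0]+out["-x"][0],1),round(out["+y"][0]+out["-y"][0],1),"centre",np.round((np.array(c)*1000+dx*ex+dy*ey),1))
if __name__=="__main__":
    for n in("top","side"):
        im=cv2.imread(f"pics/{n}0.png")[:,:,::-1]
        edge(n,im,.012,(.5745,-.0165),17.5,.15,.09,"vbase")
        edge(n,im,.03,(.4785,-.2165),2,.136,.17,"shelf")
        edge(n,im,.018,(.4975,.2415),.6,.136,.052,"rest")
E
python3 m2.py
```

```text
top vbase {'+x': (np.float64(3.15), np.float64(-0.25), np.float64(29.0), np.float64(0.85)), '-x': (np.float64(-5.32), np.float64(0.08), np.float64(39.0), np.float64(1.21)), '+y': (np.float64(-0.15), np.float64(0.36), np.float64(38.0), np.float64(1.56)), '-y': (np.float64(-2.37), np.float64(-0.18), np.float64(38.0), np.float64(1.31))}
  size err -2.2 -2.5 centre [578.2 -14.2]
top shelf {'+x': (np.float64(-1.4), np.float64(0.23), np.float64(29.0), np.float64(1.11)), '-x': (np.float64(-1.46), np.float64(-0.25), np.float64(31.0), np.float64(0.97)), '+y': (np.float64(-1.58), np.float64(0.96), np.float64(9.0), np.float64(0.1)), '-y': (np.float64(6.46), np.float64(-0.19), np.float64(32.0), np.float64(0.64))}
  size err -2.9 4.9 centre [ 478.7 -220.5]
top rest {'+x': (np.float64(-0.58), np.float64(0.47), np.float64(24.0), np.float64(0.95)), '-x': (np.float64(-1.69), np.float64(1.83), np.float64(29.0), np.float64(0.98)), '+y': (np.float64(2.63), np.float64(-0.02), np.float64(38.0), np.float64(1.38)), '-y': (np.float64(-5.96), np.float64(0.53), np.float64(41.0), np.float64(2.21))}
  size err -
[... 458 characters left out ...]
), np.float64(21.0), np.float64(0.96)), '-x': (np.float64(0.41), np.float64(-0.38), np.float64(40.0), np.float64(3.19)), '+y': (np.float64(-1.69), np.float64(-0.01), np.float64(9.0), np.float64(0.11)), '-y': (np.float64(1.44), np.float64(0.17), np.float64(22.0), np.float64(2.51))}
  size err -0.9 -0.3 centre [ 477.7 -218.1]
side rest {'+x': (np.float64(1.31), np.float64(2.29), np.float64(28.0), np.float64(0.56)), '-x': (np.float64(-0.37), np.float64(-0.52), np.float64(41.0), np.float64(1.51)), '+y': (np.float64(6.75), np.float64(-0.05), np.float64(29.0), np.float64(0.23)), '-y': (np.float64(0.63), np.float64(-0.06), np.float64(32.0), np.float64(2.26))}
  size err 0.9 7.4 centre [498.3 244.6]
```

```bash
python3 - <<'E'
from m2 import *
C={"top":((.5782,-.0142),(.4787,-.2235),(.4978,.2455)),"side":((.5755,-.0165),(.478,-.2225),(.4985,.2420))}
for n in C:
    im=cv2.imread(f"pics/{n}0.png")[:,:,::-1]
    edge(n,im,.012,C[n][0],17.4,.15,.09,"vbase")
    edge(n,im,.03,C[n][1],1.9,.136,.17,"shelf")
    edge(n,im,.018,C[n][2],.5,.136,.052,"rest")
E
```

```text
top vbase {'+x': (np.float64(-0.6), np.float64(0.06), np.float64(36.0), np.float64(0.69)), '-x': (np.float64(-1.0), np.float64(0.45), np.float64(39.0), np.float64(1.2)), '+y': (np.float64(-1.27), np.float64(0.25), np.float64(39.0), np.float64(1.55)), '-y': (np.float64(-1.41), np.float64(-0.23), np.float64(36.0), np.float64(1.36))}
  size err -1.6 -2.7 centre [578.4 -14.1]
top shelf {'+x': (np.float64(-1.34), np.float64(0.02), np.float64(32.0), np.float64(1.16)), '-x': (np.float64(-1.55), np.float64(-0.11), np.float64(35.0), np.float64(1.05)), '+y': (np.float64(4.77), np.float64(0.22), np.float64(14.0), np.float64(0.08)), '-y': (np.float64(-0.33), np.float64(-0.88), np.float64(28.0), np.float64(0.67))}
  size err -2.9 4.4 centre [ 478.7 -220.9]
top rest {'+x': (np.float64(-1.02), np.float64(-0.73), np.float64(23.0), np.float64(0.99)), '-x': (np.float64(-1.3), np.float64(0.89), np.float64(32.0), np.float64(1.07)), '+y': (np.float64(-1.42), np.float64(-0.18), np.float64(37.0), np.float64(1.37)), '-y': (np.float64(-1.96), np.float64(0.47), np.float64(41.0), np.float64(2.21))}
  size err 
[... 460 characters left out ...]
1), np.float64(22.0), np.float64(1.02)), '-x': (np.float64(-0.25), np.float64(-0.14), np.float64(38.0), np.float64(3.35)), '+y': (np.float64(1.39), np.float64(0.48), np.float64(10.0), np.float64(0.11)), '-y': (np.float64(-4.79), np.float64(-0.42), np.float64(23.0), np.float64(2.49))}
  size err -0.6 -3.4 centre [ 477.8 -219.4]
side rest {'+x': (np.float64(0.44), np.float64(1.76), np.float64(26.0), np.float64(0.56)), '-x': (np.float64(0.63), np.float64(-0.24), np.float64(40.0), np.float64(1.5)), '+y': (np.float64(6.69), np.float64(-0.68), np.float64(31.0), np.float64(0.25)), '-y': (np.float64(0.51), np.float64(0.09), np.float64(30.0), np.float64(2.27))}
  size err 1.1 7.2 centre [498.4 245.1]
```

```bash
python3 - <<'E'
from h import *
a=cv2.imread("pics/side0.png")
def cr(x,y,w,h): return cv2.resize(a[y:y+h,x:x+w],None,fx=4,fy=4,interpolation=cv2.INTER_CUBIC)
L=np.vstack([cr(165,165,75,50),cr(243,205,85,75)[:, :300]])
Rr=cr(250,285,125,115)[:500]
H=max(L.shape[0],Rr.shape[0]); pad=lambda i:np.vstack([i,np.zeros((H-i.shape[0],i.shape[1],3),np.uint8)])
o=np.hstack([pad(L),pad(Rr)]);print(o.shape);cv2.imwrite("pics/c3.png",cv2.convertScaleAbs(o,alpha=1.2))
t=lambda p:((p[0]/8+330-.44),(p[1]/8+215-.44))
q=lambda p:((p[0]/6+190-.42),(p[1]/6+182-.42))
P=lambda s,uv,z:print(s,onz("top",uv,z).round(4)[:,:2].tolist())
P("rail mid ends",[t((151,115)),t((174.5,455))],.032)
P("lens_b",[t((322,150)),t((333,260)),t((345,375))],.0455)
P("lens_a",[t((486,140)),t((500,260)),t((508,375))],.0455)
P("done",[q((600,130)),q((631,210)),q((658,290))],.062)
P("next",[q((93,295)),q((95,383)),q((97,465))],.0335)
E
```

```text
(500, 800, 3)
rail mid ends [[0.5399, -0.1744], [0.4151, -0.1774]]
lens_b [[0.5232, -0.2346], [0.4829, -0.2366], [0.441, -0.2388]]
lens_a [[0.5251, -0.2952], [0.481, -0.2978], [0.4391, -0.2983]]
done [[0.6151, -0.0036], [0.5755, -0.0174], [0.5364, -0.0292]]
next [[0.5453, 0.2461], [0.502, 0.2452], [0.4619, 0.2444]]
```

View pics/c3.png

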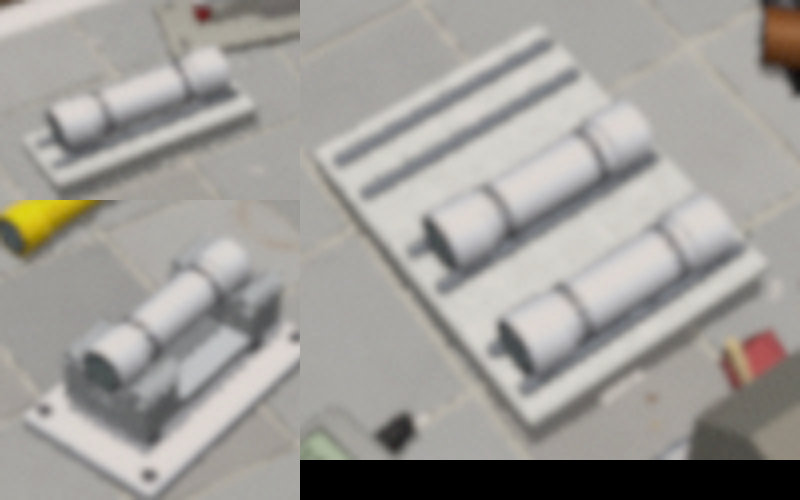

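The side crop shows the rest, V-block and shelf clearly: the empty bay's rails run from about (564,58) to (353,176) in the crop. I'll compare this with the top view and work out the motion axes.

```bash
cat >> h.py <<'E'
def plan(target,yaw):
    """tool shift (cm) along tool axes, yaw: world angle of barrel axis; tool y made perpendicular to it"""
    s=manip.observe(); M=R.from_rotvec(s["eef_rot"]).as_matrix(); p=np.array(s["tcp_pos"])
    d=M.T@(np.array(target)-p)*100
    ty=M[:,1]; cur=np.degrees(np.arctan2(ty[1],ty[0])); want=yaw+90
    dw=(want-cur+90)%180-90   # world yaw change; tool x is down -> turn = -dw
    print("t",s["time_s"],"tcp",p.round(4),"toolx",M[:,0].round(3),"F",np.round(s["wrist_force"],2),"w",round(s["width"],4),"q6",round(s["joint_positions"][5],3))
    print("shift cm now-axes",d.round(2),"turn rad",np.round(-np.radians(dw),3), "y axis",M[:,1].round(3),"z",M[:,2].round(3))
    d2=R.from_rotvec([-np.radians(-dw)*-1*-1,0,0]).as_matrix(); 
    t=-np.radians(dw); print("shift after turn",(R.from_rotvec([t,0,0]).as_matrix().T@d).round(2))
E
python3 - <<'E'
from h import *
P=lambda s,uv,z:print(s,onz("side",uv,z).round(4)[:,:2].tolist())
P("rails",[(316,299.5),(263.25,329)],.032)
P("b",[(310.75,330)],.0455)
P("next",[(200,189.5)],.0335)
P("done",[(286,233.25)],.062)
plan([.577,-.016,.2],17.4)
E
```

```text
rails [[0.5387, -0.1787], [0.4166, -0.1814]]
b [[0.4825, -0.2379]]
next [[0.4999, 0.2426]]
done [[0.5743, -0.0193]]
t 0.1 tcp [0.2633 0.5385 0.2018] toolx [-0.001 -0.001 -1.   ] F [ 0.23  0.16 -0.31] w 0.0854 q6 -0.085
shift cm now-axes [  0.24 -36.04  52.54] turn rad -0.758 y axis [ 0.439  0.898 -0.002] z [ 0.898 -0.439 -0.   ]
shift after turn [  0.24 -62.3   13.35]
```

{"fn": "servo_tool", "kwargs": {
  "moves": [
    [0.2,0,0,0,-0.126],
    [0.2,0,0,0,-0.126],
    [0.2,0,0,0,-0.126],
    [0.2,0,0,0,-0.126],
    [0.2,0,0,0,-0.126],
    [0.2,0,0,0,-0.128],
    [0.2,0,-4.5,1.0,0],
    [0.2,0,-4.5,1.0,0],
    [0.2,0,-4.5,1.0,0],
    [0.2,0,-4.5,1.0,0],
    [0.2,0,-4.5,1.0,0],
    [0.2,0,-4.5,1.0,0]
  ],
  "grip_force": 30
}}

```text
time_s: 1.3
tcp_pos: [0.4017, 0.2975, 0.2024]
eef_rot: [-0.238, 1.558, 0.238]
wrist_force: [2.0, 0.8, -0.1]
width: 0.0512
```

{"fn": "servo_tool", "kwargs": {
  "moves": [
    [0.2,0,-4.5,1.0,0],
    [0.2,0,-4.5,1.0,0],
    [0.2,0,-4.5,1.0,0],
    [0.2,0,-4.5,0.9,0],
    [0.2,0,-4.5,0.9,0],
    [0.2,0,-4.5,0.9,0],
    [0.2,0,-4.3,0.9,0],
    [0.2,0,-4.0,0.7,0],
    [0.2,0,0,0,0],
    [0.2,0,0,0,0]
  ]
}}

```text
time_s: 2.3
tcp_pos: [0.5762, -0.0167, 0.202]
eef_rot: [-0.236, 1.559, 0.237]
wrist_force: [-0.8, 0.2, 0.6]
width: 0.0511
```

```bash
python3 - <<'E'
from h import *
plan([.575,-.017,.052],17.4)
E
```

```text
t 2.3 tcp [ 0.5762 -0.0167  0.202 ] toolx [-0.002  0.    -1.   ] F [-0.78  0.18  0.63] w 0.0511 q6 -1.99
shift cm now-axes [ 1.5e+01 -1.0e-02 -1.1e-01] turn rad -0.003 y axis [-0.297  0.955  0.001] z [ 0.955  0.297 -0.001]
shift after turn [ 1.5e+01 -1.0e-02 -1.1e-01]
```

{"fn": "servo_tool", "kwargs": {
  "moves": [
    [0.2,3.5,0,-0.1,0],
    [0.2,3.5,0,0,0],
    [0.2,3.5,0,0,0],
    [0.2,2.0,0,0,0],
    [0.2,1.5,0,0,0],
    [0.2,0,0,0,0],
    [0.2,0,0,0,0]
  ]
}}

```text
time_s: 3.0
tcp_pos: [0.5759, -0.0156, 0.0637]
eef_rot: [-0.239, 1.557, 0.238]
wrist_force: [1.1, 1.1, 0.2]
width: 0.0513
```

```bash
python3 - <<'E'
from h import *
plan([.575,-.017,.052],17.4)
im=save("side","side1"); cv2.imwrite("pics/c4.png",cv2.resize(im[150:290,210:370,::-1],None,fx=4,fy=4,interpolation=cv2.INTER_CUBIC))
E
```

```text
t 3.0 tcp [ 0.5759 -0.0156  0.0637] toolx [ 0.001  0.    -1.   ] F [1.12 1.05 0.16] w 0.0513 q6 -1.991
shift cm now-axes [ 1.17 -0.11 -0.13] turn rad 0.0 y axis [-0.299  0.954 -0.   ] z [0.954 0.299 0.001]
shift after turn [ 1.17 -0.11 -0.13]
```

View pics/c4.png

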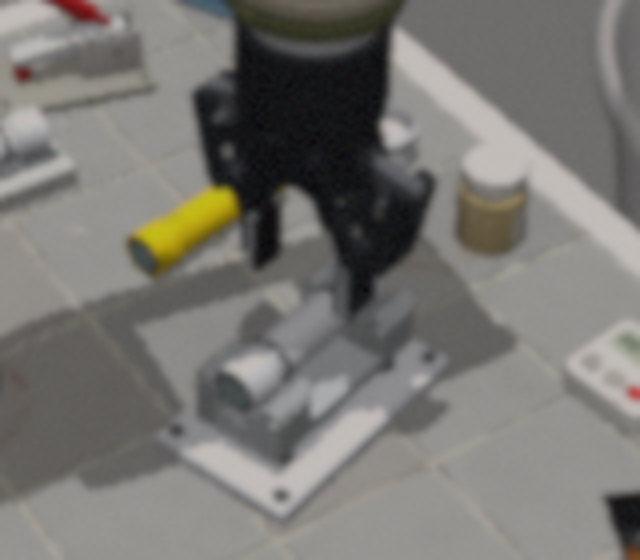

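```bash
python3 - <<'E'
from h import *
y=np.array([-.299,.954,0]);ex=np.array([.954,.299,0]);t=np.array([.5759,-.0156,.0637])
for z in(.064,.070,.076):
  for w in (-.026,-.035,.026,.035):
    p=t+w*y;p[2]=z
    print(z,w,[((proj("side",p+k*ex)[0]-[210,150])*4).round(0).tolist() for k in(-.011,.011)])
c=np.array([.5767,-.0157,.062])
for k in(-.055,0,.055): print(k,((proj("side",c+k*ex)[0]-[210,150])*4).round())
E
```

```text
0.064 -0.026 [[328.0, 359.0], [354.0, 336.0]]
0.064 -0.035 [[342.0, 366.0], [368.0, 344.0]]
0.064 0.026 [[252.0, 314.0], [278.0, 293.0]]
0.064 0.035 [[239.0, 307.0], [265.0, 285.0]]
0.07 -0.026 [[329.0, 350.0], [354.0, 328.0]]
0.07 -0.035 [[342.0, 358.0], [368.0, 336.0]]
0.07 0.026 [[252.0, 306.0], [278.0, 285.0]]
0.07 0.035 [[239.0, 299.0], [265.0, 277.0]]
0.076 -0.026 [[329.0, 342.0], [355.0, 320.0]]
0.076 -0.035 [[343.0, 350.0], [368.0, 327.0]]
0.076 0.026 [[252.0, 298.0], [278.0, 276.0]]
0.076 0.035 [[239.0, 290.0], [265.0, 269.0]]
-0.055 [237. 384.]
0 [304. 327.]
0.055 [367. 274.]
```

{"fn": "servo_tool", "kwargs": {
  "moves": [
    [0.2,0.7,-0.1,-0.1,0],
    [0.2,0.6,0,0,0],
    [0.2,0,0,0,0],
    [-0.2,0,0,0,0],
    [-0.2,0,0,0,0]
  ],
  "grip_force": 20
}}

```text
time_s: 3.55
tcp_pos: [0.575, -0.0175, 0.05]
eef_rot: [-0.238, 1.557, 0.238]
wrist_force: [-0.1, -0.3, 0.2]
width: 0.034
```

{"fn": "servo_tool", "kwargs": {
  "moves": [
    [-0.3,0,0,0,0],
    [-0.35,0,0,0,0],
    [-0.35,0,0,0,0],
    [-0.5,0,0,0,0],
    [-0.5,0,0,0,0]
  ]
}}

```text
time_s: 4.05
tcp_pos: [0.5749, -0.0174, 0.0498]
eef_rot: [-0.238, 1.558, 0.238]
wrist_force: [0.7, 0.7, -0.0]
width: 0.0214
```

```bash
python3 - <<'E'
from h import *
plan([.575,-.017,.052],17.4)
im=save("side","side2"); cv2.imwrite("pics/c5.png",cv2.convertScaleAbs(cv2.resize(im[180:270,230:340,::-1],None,fx=6,fy=6,interpolation=cv2.INTER_CUBIC),alpha=1.5))
E
```

```text
t 4.05 tcp [ 0.5749 -0.0174  0.0498] toolx [ 0. -0. -1.] F [ 0.66  0.7  -0.01] w 0.0214 q6 -1.993
shift cm now-axes [-0.22  0.04  0.02] turn rad -0.0 y axis [-0.299  0.954 -0.   ] z [0.954 0.299 0.   ]
shift after turn [-0.22  0.04  0.02]
```

View pics/c5.png

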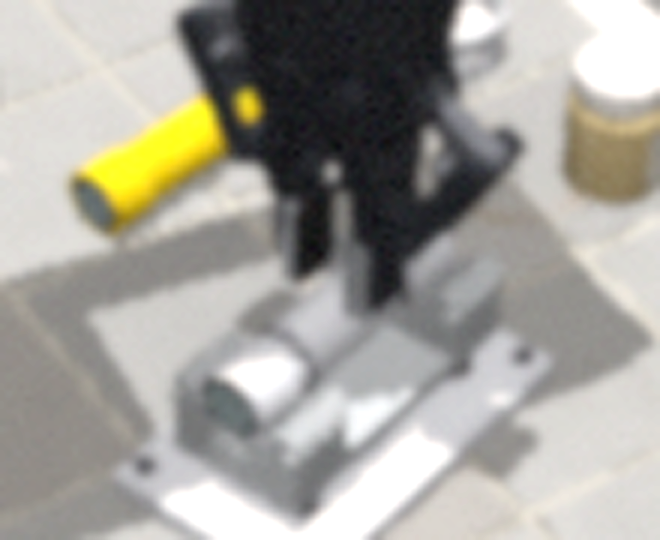

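```bash
python3 - <<'E'
from h import *
for z in(.05,.06,.07,.08):
    print(z,[((proj("side",np.array([.5749,-.0174,z])+w*np.array([-.299,.954,0]))[0]-[230,180])*6).round().tolist() for w in(-.0107,-.018,.0107,.018)])
im=save("top","top2"); cv2.imwrite("pics/c6.png",cv2.convertScaleAbs(cv2.resize(im[150:270,230:360,::-1],None,fx=5,fy=5,interpolation=cv2.INTER_CUBIC),alpha=1.8))
print(((proj("top",[.5749,-.0174,.06])[0]-[230,150])*5).round())
E
```

```text
0.05 [[357.0, 354.0], [373.0, 363.0], [310.0, 326.0], [295.0, 317.0]]
0.06 [[358.0, 333.0], [374.0, 343.0], [311.0, 306.0], [295.0, 297.0]]
0.07 [[359.0, 313.0], [375.0, 322.0], [311.0, 286.0], [295.0, 277.0]]
0.08 [[359.0, 292.0], [376.0, 302.0], [312.0, 265.0], [296.0, 256.0]]
[324. 335.]
```

View pics/c6.png

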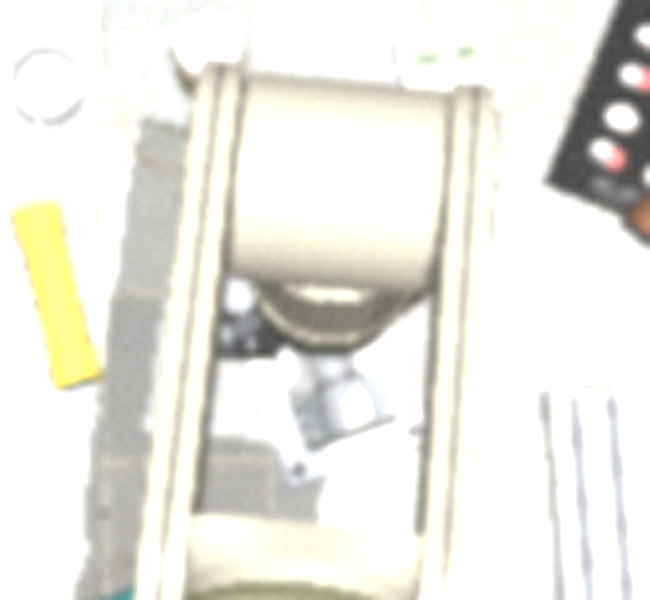

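The side view puts the fingertips at about z = 0.074, roughly 24 mm above the reported TCP. The fingers also closed to 21 mm without touching the 26 mm waist, so they are above the barrel. I'll open, go lower and close again while watching the forces.

{"fn": "servo_tool", "kwargs": {
  "moves": [
    [0.1,0,0,0,0],
    [0.1,0,0,0,0],
    [0.1,0,0,0,0],
    [0.1,0,0,0,0],
    [0.1,0.5,0,0,0],
    [0.1,0.5,0,0,0],
    [0.1,0.6,0,0,0],
    [0.1,0,0,0,0]
  ]
}}

```text
time_s: 4.95
tcp_pos: [0.5737, -0.0173, 0.0322]
eef_rot: [-0.238, 1.56, 0.239]
wrist_force: [-0.2, -0.4, 0.3]
width: 0.0469
```

{"fn": "servo_tool", "kwargs": {
  "moves": [
    [-0.2,0,0,0,0],
    [-0.2,0,0,0,0],
    [-0.3,0,0,0,0],
    [-0.5,0,0,0,0],
    [-0.5,0,0,0,0],
    [-0.5,0,0,0,0]
  ]
}}

```text
time_s: 5.55
tcp_pos: [0.5748, -0.0162, 0.0344]
eef_rot: [-0.237, 1.558, 0.239]
wrist_force: [-3.4, 5.0, 5.4]
width: 0.0242
```

{"fn": "servo_tool", "kwargs": {
  "moves": [
    [0.1,0,0,0,0],
    [0.1,0,0,0,0],
    [0.1,0,0,0,0],
    [0.1,0.5,0.1,0,0],
    [0.1,0.5,0,0,0],
    [0.1,0.2,0,0,0],
    [0.1,0,0,0,0]
  ]
}}

```text
time_s: 6.25
tcp_pos: [0.5739, -0.0164, 0.0209]
eef_rot: [-0.238, 1.559, 0.238]
wrist_force: [-0.5, 0.1, -0.0]
width: 0.047
```

{"fn": "servo_tool", "kwargs": {
  "moves": [
    [-0.2,0,0,0,0],
    [-0.2,0,0,0,0],
    [-0.3,0,0,0,0],
    [-0.5,0,0,0,0],
    [-0.5,0,0,0,0],
    [-0.5,0,0,0,0]
  ]
}}

```text
time_s: 6.85
tcp_pos: [0.5746, -0.0158, 0.0221]
eef_rot: [-0.237, 1.558, 0.239]
wrist_force: [-2.1, 4.6, 4.0]
width: 0.0252
```

```bash
python3 - <<'E'
from h import *
plan([.575,-.017,.052],17.4)
im=save("side","side3"); cv2.imwrite("pics/c7.png",cv2.convertScaleAbs(cv2.resize(im[180:270,230:340,::-1],None,fx=6,fy=6,interpolation=cv2.INTER_CUBIC),alpha=2))
E
```

```text
t 6.85 tcp [ 0.5746 -0.0158  0.0221] toolx [ 0.     0.001 -1.   ] F [-2.07  4.62  3.95] w 0.0252 q6 -1.992
shift cm now-axes [-2.99 -0.12  0.  ] turn rad -0.0 y axis [-0.299  0.954  0.001] z [0.954 0.299 0.   ]
shift after turn [-2.99 -0.12  0.  ]
```

View pics/c7.png

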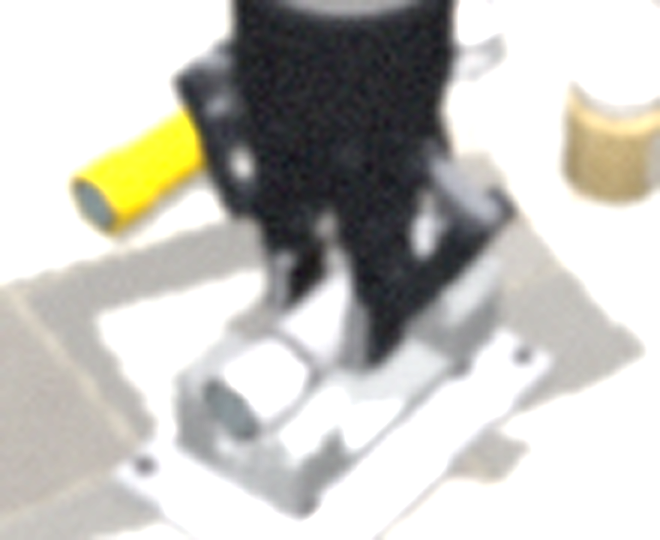

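{"fn": "servo_tool", "kwargs": {
  "moves": [
    [0.0,0,0,0,0],
    [0.0,0,0,0,0],
    [0.0,0,0,0,0],
    [0.0,-0.5,0.1,0,0],
    [0.0,0,0,0,0],
    [-0.5,0,0,0,0],
    [-0.5,0,0,0,0],
    [-0.5,0,0,0,0],
    [-0.6,0,0,0,0],
    [-0.6,0,0,0,0]
  ]
}}

```text
time_s: 7.9
tcp_pos: [0.5745, -0.0153, 0.027]
eef_rot: [-0.238, 1.557, 0.238]
wrist_force: [-1.0, 1.9, 2.7]
width: 0.0247
```

{"fn": "servo_tool", "kwargs": {
  "moves": [
    [-0.6,-1,0,0,0],
    [-0.6,-2,0,0,0],
    [-0.6,-3,0,0,0],
    [-0.6,-3,0,0,0],
    [-0.6,-1,0,0,0],
    [-0.6,0,0,0,0],
    [-0.6,0,0,0,0]
  ]
}}

```text
time_s: 8.6
tcp_pos: [0.5735, -0.0155, 0.1254]
eef_rot: [-0.238, 1.559, 0.238]
wrist_force: [-0.1, -0.5, -2.0]
width: 0.0252
```

```bash
python3 - <<'E'
from h import *
plan([.478,-.178,.0105],1.7)
E
```

```text
t 8.6 tcp [ 0.5735 -0.0155  0.1254] toolx [-0.002  0.    -1.   ] F [-0.08 -0.51 -1.96] w 0.0252 q6 -1.99
shift cm now-axes [ 11.5  -12.66 -13.94] turn rad 0.273 y axis [-0.298  0.954  0.001] z [ 0.954  0.298 -0.002]
shift after turn [ 11.5  -15.96 -10.01]
```

{"fn": "servo_tool", "kwargs": {
  "moves": [
    [-0.6,0,0,0,0.137],
    [-0.6,0,0,0,0.136],
    [-0.6,0,-2.7,-1.7,0],
    [-0.6,0,-2.7,-1.7,0],
    [-0.6,0,-2.7,-1.7,0],
    [-0.6,0,-2.7,-1.7,0],
    [-0.6,0,-2.7,-1.7,0],
    [-0.6,0,-2.5,-1.5,0],
    [-0.6,3,0,0,0],
    [-0.6,3,0,0,0],
    [-0.6,2,0,0,0],
    [-0.6,0,0,0,0]
  ]
}}

```text
time_s: 9.8
tcp_pos: [0.4746, -0.1764, 0.0411]
eef_rot: [-0.02, 1.58, 0.027]
wrist_force: [-1.1, 0.6, -1.6]
width: 0.0253
```

```bash
python3 - <<'E'
from h import *
plan([.478,-.178,.0105],1.7)
im=save("side","side4"); cv2.imwrite("pics/c8.png",cv2.convertScaleAbs(cv2.resize(im[250:400,230:390,::-1],None,fx=4,fy=4,interpolation=cv2.INTER_CUBIC),alpha=1.6))
E
```

```text
t 9.8 tcp [ 0.4746 -0.1764  0.0411] toolx [-0.009  0.005 -1.   ] F [-1.06  0.57 -1.65] w 0.0253 q6 -2.058
shift cm now-axes [ 3.05 -0.18  0.36] turn rad 0.0 y axis [-0.03   1.     0.005] z [ 1.     0.03  -0.009]
shift after turn [ 3.05 -0.18  0.36]
```

View pics/c8.png

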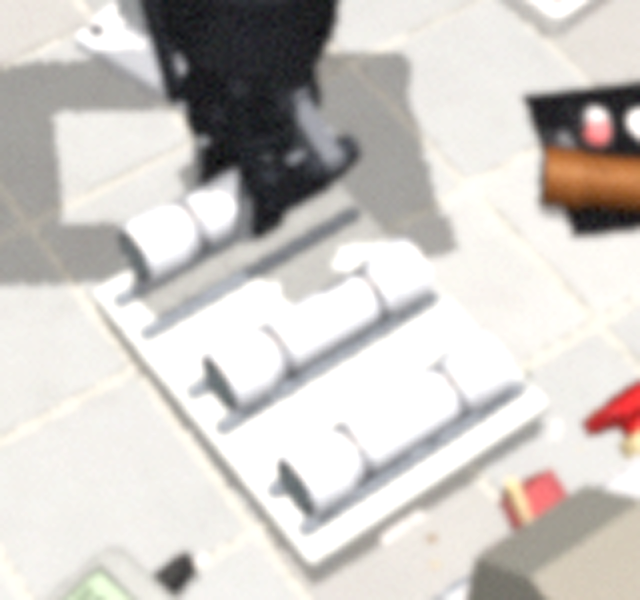

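```bash
python3 - <<'E'
from h import *
f=lambda p:((proj("side",p)[0]-[230,250])*4).round().tolist()
print("held -x end pred",f([.4196,-.178,.076]), "waist/collar step", f([.4396,-.1774,.076]))
print("in bay end",f([.423,-.1797,.0455]))
u=lambda x,y:[(x/4+230,y/4+250)]
for n,p,z in(("a end",(295,490),.0455),("b end",(218,378),.0455),("held",(133,260),.076),("held",(133,260),.066),("heldcol",(158,240),.076),("rail1",(125,298),.032),("rail2",(152,328),.032)):
    print(n,onz("side",u(*p),z).round(4))
E
```

```text
held -x end pred [134.0, 250.0] waist/collar step [171.0, 229.0]
in bay end [143.0, 290.0]
a end [[ 0.4225 -0.3012  0.0455]]
b end [[ 0.4259 -0.2376  0.0455]]
held [[ 0.4164 -0.1826  0.076 ]]
held [[ 0.4203 -0.1762  0.066 ]]
heldcol [[ 0.4316 -0.1793  0.076 ]]
rail1 [[ 0.4188 -0.1709  0.032 ]]
rail2 [[ 0.4205 -0.1917  0.032 ]]
```

{"fn": "servo_tool", "kwargs": {
  "moves": [
    [-0.6,0,-0.05,0.35,0],
    [-0.6,1.0,0,0,0],
    [-0.6,1.0,0,0,0],
    [-0.6,0.5,0,0,0],
    [-0.6,0.3,0,0,0],
    [-0.6,0.2,0,0,0],
    [-0.6,0,0,0,0],
    [-0.6,0,0,0,0]
  ]
}}

```text
time_s: 10.65
tcp_pos: [0.4829, -0.1789, 0.0171]
eef_rot: [-0.024, 1.57, 0.024]
wrist_force: [0.7, 0.2, -1.8]
width: 0.0248
```

{"fn": "servo_tool", "kwargs": {
  "moves": [
    [-0.6,0,0.15,-0.45,0],
    [-0.6,0,0,0,0],
    [-0.6,0.3,0,0,0],
    [-0.6,0.1,0,0,0],
    [-0.6,0,0,0,0],
    [-0.6,0,0,0,0]
  ]
}}

```text
time_s: 11.25
tcp_pos: [0.4781, -0.1774, 0.0127]
eef_rot: [-0.024, 1.571, 0.024]
wrist_force: [-0.1, -0.0, -1.6]
width: 0.0249
```

{"fn": "servo_tool", "kwargs": {
  "moves": [
    [-0.6,0.1,0,0,0],
    [-0.6,0,0,0,0],
    [-0.6,0.1,0,0,0],
    [-0.6,0,0,0,0],
    [-0.6,0,0,0,0]
  ]
}}

```text
time_s: 11.75
tcp_pos: [0.4783, -0.1775, 0.0116]
eef_rot: [-0.024, 1.57, 0.024]
wrist_force: [-3.6, 1.6, 6.4]
width: 0.0249
```

{"fn": "servo_tool", "kwargs": {
  "moves": [
    [-0.3,0,0,0,0],
    [-0.3,0,0,0,0],
    [0.0,0,0,0,0],
    [0.0,0,0,0,0],
    [0.0,0,0,0,0],
    [0.0,-1,0,0,0],
    [0.0,-2,0,0,0],
    [0.0,-3,0,0,0],
    [0.0,-3,0,0,0],
    [0.0,-3,0,0,0],
    [0,0,0,0,0]
  ]
}}

```text
time_s: 12.85
tcp_pos: [0.4813, -0.179, 0.137]
eef_rot: [-0.027, 1.562, 0.02]
wrist_force: [1.4, -0.2, 0.5]
width: 0.0429
```

```bash
python3 - <<'E'
from h import *
plan([.501,.244,-.0015],0.6)
E
```

```text
t 12.85 tcp [ 0.4813 -0.179   0.137 ] toolx [ 0.008 -0.004 -1.   ] F [ 1.36 -0.18  0.49] w 0.0429 q6 -2.057
shift cm now-axes [13.7  42.28  3.13] turn rad 0.02 y axis [-0.03   1.    -0.004] z [1.    0.03  0.008]
shift after turn [13.7  42.33  2.3 ]
```

{"fn": "servo_tool", "kwargs": {
  "moves": [
    [0.1,0,4.2,0.2,0.02],
    [0.1,0,4.2,0.2,0],
    [0.1,0,4.2,0.2,0],
    [0.1,0,4.2,0.2,0],
    [0.1,0,4.2,0.2,0],
    [0.1,0,4.2,0.2,0],
    [0.1,0,4.2,0.3,0],
    [0.1,0,4.2,0.3,0],
    [0.1,0,4.2,0.3,0],
    [0.1,0,4.2,0.2,0],
    [0.1,0,0,0,0],
    [0.1,0,0,0,0]
  ]
}}

```text
time_s: 14.05
tcp_pos: [0.4955, 0.2435, 0.1305]
eef_rot: [-0.01, 1.571, 0.009]
wrist_force: [-0.6, -0.1, 0.4]
width: 0.047
```

```bash
python3 - <<'E'
from h import *
im=save("side","side5"); 
cv2.imwrite("pics/c9.png",cv2.convertScaleAbs(cv2.resize(im[280:400,240:380,::-1],None,fx=5,fy=5,interpolation=cv2.INTER_CUBIC),alpha=1.3))
plan([.501,.244,-.0015],0.6)
E
```

```text
t 14.1 tcp [0.4956 0.2425 0.1305] toolx [-0.001 -0.001 -1.   ] F [ 0.05 -0.46 -0.77] w 0.0473 q6 -1.219
shift cm now-axes [13.2   0.15  0.55] turn rad 0.001 y axis [-0.011  1.    -0.001] z [ 1.     0.011 -0.001]
shift after turn [13.2   0.15  0.55]
```

View pics/c9.png

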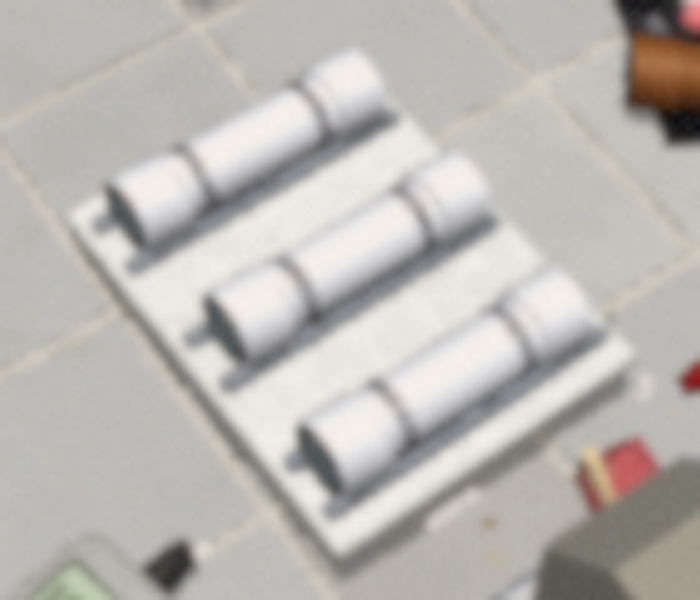

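The finished barrel lies squarely in the free bay, in line with the other two. Next is lens_next.

{"fn": "servo_tool", "kwargs": {
  "moves": [
    [0.1,0,0.25,0.5,0],
    [0.1,3,0,0,0],
    [0.1,3,0,0,0],
    [0.1,3,0,0,0],
    [0.1,2,0,0,0],
    [0.1,1,0,0,0],
    [0.1,0,0,0,0],
    [0.1,0,0,0,0]
  ]
}}

```text
time_s: 14.9
tcp_pos: [0.5019, 0.2451, 0.0118]
eef_rot: [-0.007, 1.57, 0.008]
wrist_force: [-0.3, 0.7, -0.4]
width: 0.047
```

{"fn": "servo_tool", "kwargs": {
  "moves": [
    [0.1,0.6,0,0,0],
    [0.1,0.5,0,0,0],
    [0.1,0,0,0,0],
    [-0.2,0,0,0,0],
    [-0.2,0,0,0,0],
    [-0.5,0,0,0,0],
    [-0.5,0,0,0,0],
    [-0.6,0,0,0,0],
    [-0.6,0,0,0,0]
  ]
}}

```text
time_s: 15.8
tcp_pos: [0.5013, 0.2459, 0.0003]
eef_rot: [-0.007, 1.57, 0.009]
wrist_force: [-0.8, 4.3, 2.2]
width: 0.0251
```

{"fn": "servo_tool", "kwargs": {
  "moves": [
    [-0.6,-1,0,0,0],
    [-0.6,-2,0,0,0],
    [-0.6,-3,0,0,0],
    [-0.6,-3,0,0,0],
    [-0.6,-3,0,0,0],
    [-0.6,-1,0,0,0],
    [-0.6,0,0,0,0]
  ]
}}

```text
time_s: 16.5
tcp_pos: [0.5022, 0.2454, 0.1316]
eef_rot: [-0.007, 1.568, 0.008]
wrist_force: [-0.4, 0.1, -2.5]
width: 0.0249
```

```bash
python3 - <<'E'
from h import *
plan([.577,-.014,.0288],17.6)
E
```

```text
t 16.5 tcp [0.5022 0.2454 0.1316] toolx [ 0.003  0.001 -1.   ] F [-0.44  0.09 -2.49] w 0.0249 q6 -1.218
shift cm now-axes [ 10.29 -26.02   7.19] turn rad -0.297 y axis [-0.01   1.     0.001] z [1.    0.01  0.003]
shift after turn [ 10.29 -26.98  -0.75]
```

{"fn": "servo_tool", "kwargs": {
  "moves": [
    [-0.6,0,0,0,-0.1],
    [-0.6,0,0,0,-0.1],
    [-0.6,0,0,0,-0.1],
    [-0.6,0,-4,-0.1,0],
    [-0.6,0,-4,-0.1,0],
    [-0.6,0,-4,-0.1,0],
    [-0.6,0,-4,-0.1,0],
    [-0.6,0,-4,-0.1,0],
    [-0.6,0,-4,-0.1,0],
    [-0.6,0,-3,-0.1,0],
    [-0.6,0,0,0,0],
    [-0.6,0,0,0,0]
  ]
}}

```text
time_s: 17.7
tcp_pos: [0.5753, -0.0144, 0.1274]
eef_rot: [-0.241, 1.561, 0.243]
wrist_force: [-0.3, 0.2, -1.3]
width: 0.0251
```

```bash
python3 - <<'E'
from h import *
plan([.577,-.014,.0288],17.6)
E
```

```text
t 17.7 tcp [ 0.5753 -0.0144  0.1274] toolx [-0.004  0.001 -1.   ] F [-0.35  0.18 -1.26] w 0.0251 q6 -1.993
shift cm now-axes [ 9.86 -0.03  0.21] turn rad 0.001 y axis [-0.303  0.953  0.002] z [ 0.953  0.303 -0.003]
shift after turn [ 9.86 -0.03  0.21]
```

Go down to about 1.5 cm above the seat and check the lateral position.

{"fn": "servo_tool", "kwargs": {
  "moves": [
    [-0.6,2.5,0,0,0],
    [-0.6,2.5,0,0,0],
    [-0.6,2.0,0,0,0],
    [-0.6,1.3,0,0,0],
    [-0.6,0,0,0,0],
    [-0.6,0,0,0,0],
    [-0.6,0,0,0,0]
  ]
}}

```text
time_s: 18.4
tcp_pos: [0.5778, -0.0138, 0.0482]
eef_rot: [-0.244, 1.555, 0.243]
wrist_force: [-0.6, 0.3, -0.8]
width: 0.0251
```

```bash
python3 - <<'E'
from h import *
plan([.577,-.014,.0288],17.6)
E
```

```text
t 18.4 tcp [ 0.5778 -0.0138  0.0482] toolx [ 0.002 -0.    -1.   ] F [-0.57  0.33 -0.8 ] w 0.0251 q6 -1.994
shift cm now-axes [ 1.94  0.01 -0.09] turn rad 0.003 y axis [-0.306  0.952 -0.001] z [0.952 0.306 0.002]
shift after turn [ 1.94  0.   -0.09]
```

{"fn": "servo_tool", "kwargs": {
  "moves": [
    [-0.6,0.6,0,-0.05,0],
    [-0.6,0.5,0,0,0],
    [-0.6,0.4,0,0,0],
    [-0.6,0.2,0,0,0],
    [-0.6,0,0,0,0],
    [-0.6,0,0,0,0]
  ]
}}

```text
time_s: 19.0
tcp_pos: [0.5763, -0.0141, 0.0298]
eef_rot: [-0.243, 1.557, 0.243]
wrist_force: [0.7, 0.1, -1.0]
width: 0.0252
```

{"fn": "servo_tool", "kwargs": {
  "moves": [
    [-0.6,0.1,0,0,0],
    [-0.6,0.1,0,0,0],
    [-0.6,0,0,0,0],
    [-0.6,0,0,0,0]
  ]
}}

```text
time_s: 19.4
tcp_pos: [0.5767, -0.0143, 0.0283]
eef_rot: [-0.244, 1.556, 0.243]
wrist_force: [-0.6, -1.7, 3.3]
width: 0.0249
```

{"fn": "servo_tool", "kwargs": {
  "moves": [
    [-0.6,0.1,0,0,0],
    [-0.6,0.1,0,0,0],
    [-0.6,0.05,0,0,0],
    [-0.6,0,0,0,0],
    [-0.6,0,0,0,0],
    [-0.6,0,0,0,0]
  ]
}}

```text
time_s: 20.0
tcp_pos: [0.5768, -0.0143, 0.026]
eef_rot: [-0.244, 1.556, 0.243]
wrist_force: [-1.4, -1.1, 6.6]
width: 0.0253
```

```bash
python3 - <<'E'
from h import *
import time
for i in range(4):
    im=save("side","side6_%d"%i); s=manip.observe(); print(s["time_s"],s["tcp_pos"].round(4),s["wrist_force"].round(2),s["torque"].round(3),s["width"])
cv2.imwrite("pics/c10.png",cv2.convertScaleAbs(cv2.resize(im[180:270,230:340,::-1],None,fx=6,fy=6,interpolation=cv2.INTER_CUBIC),alpha=1.7))
y=np.array([-.299,.954,0])
s=manip.observe(); f=s["wrist_force"]; print("lat",f@y,"along",f@np.array([.954,.299,0]))
E
```

```text
20.05 [ 0.5767 -0.0143  0.0259] [-2.01 -2.11  6.1 ] [-0.248  0.283 -0.043] 0.025067396334246015
20.1 [ 0.5767 -0.0143  0.0259] [-1.75 -1.31  7.44] [-0.272  0.256 -0.029] 0.025180043615604306
20.15 [ 0.5767 -0.0143  0.0259] [-1.44 -2.55  6.78] [-0.276  0.243  0.   ] 0.024987176935036888
20.2 [ 0.5768 -0.0143  0.026 ] [-1.92 -1.99  6.66] [-0.275  0.225 -0.011] 0.024784432749356405
lat -1.3247438103246256 along -2.4279849927961874
```

View pics/c10.png

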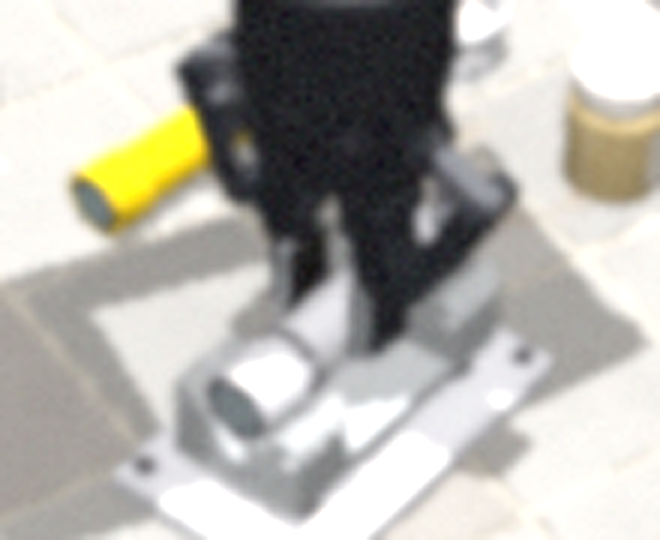

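{"fn": "servo_tool", "kwargs": {
  "moves": [
    [-0.6,0.1,-0.03,0,0],
    [-0.6,0,0,0,0],
    [-0.6,0,0,0,0],
    [-0.6,0,0,0,0],
    [-0.6,0,0,0,0]
  ]
}}

```text
time_s: 20.7
tcp_pos: [0.5768, -0.0144, 0.0251]
eef_rot: [-0.243, 1.556, 0.243]
wrist_force: [-2.8, -0.7, 7.8]
width: 0.0251
```

```bash
python3 - <<'E'
from h import *
F=[];Z=[]
for i in range(8):
    b=save("side","side7"); s=manip.observe(); F.append(s["wrist_force"]); Z.append(s["tcp_pos"])
f=np.mean(F,0); print(f.round(2),np.mean(Z,0).round(4),"lat",f@[-.299,.954,0],"along",f@[.954,.299,0],s["time_s"],s["width"])
# vertical block sink: track base-independent shift of barrel end + front block piece between lens_done picture and now
a=cv2.imread("pics/side3.png",0);b=b.copy();b=cv2.cvtColor(b,cv2.COLOR_RGB2GRAY)
for nm,(x0,y0,x1,y1) in {"block front":(258,243,288,262),"collar":(262,238,282,252),"baseplate corner":(248,253,262,264)}.items():
    r=cv2.matchTemplate(cv2.resize(b[y0-5:y1+5,x0-5:x1+5],None,fx=8,fy=8,interpolation=cv2.INTER_CUBIC),cv2.resize(a[y0:y1,x0:x1],None,fx=8,fy=8,interpolation=cv2.INTER_CUBIC),cv2.TM_CCOEFF_NORMED)
    m=cv2.minMaxLoc(r); print(nm,round(m[1],3),"shift px",m[3][0]/8-5,m[3][1]/8-5)
print(proj("side",[.52,-.03,.05])-proj("side",[.52,-.03,.046]))
E
```

```text
[-2.38 -1.68  8.19] [ 0.5769 -0.0144  0.0251] lat -0.8960573056567138 along -2.7702857899206323 21.1 0.024685703060956944
block front 0.936 shift px 0.375 0.125
collar 0.989 shift px 0.875 -0.125
baseplate corner 0.973 shift px -0.25 0.0
[[-0.00935237 -1.33459587]]
```

The stiffness I measured while pressing is about 1.5 N/mm, from 3.3 N at z = 28.3 mm to 8.2 N at 25.1 mm. That matches the block's spring and gives about 3.8 mm of sink. The lateral force is small, at 0.9 N. Handing in.

```bash
python3 -c "
from plant import manip
print(manip.sign_off()); s=manip.observe(); print(s['time_s'],s['wrist_force'].round(2),s['tcp_pos'].round(4),s['width'])"
```

```text
the job is handed in; nothing more can be done
None
the job is handed in; nothing more can be done
```

I laid the finished barrel in the shelf's free bay and released it. The next barrel is now held pressed in the V-block, and I handed the job in at about 21 s of the 59 s allowed.

**Checks that agreed**
- **Finished barrel:** a picture taken after release shows it lying in line with the two others.
- **Press force:** the push at the end was about 8.2 N, with 0.9 N across the V and 2.8 N along it. The force rose by about 1.5 N/mm while pressing, which matches the block's spring and means it sank about 3.8 mm.
- **Grip:** the fingers were still on the barrel at 25 mm opening.

**Checks that disagreed or were weak**
- **Fingertip height:** the fingertips stood about 25 mm higher than the reported TCP suggested, so the first grasp closed above the barrel and the second caught it too high. After that I took the grip height from the pictures and contact forces.
- **Camera agreement:** the top and side views differed by 2–4 mm across. I used the contact forces to settle which to follow.
- **Block sink in the pictures:** matching the block's front before and after pressing showed almost no movement (0.1 px). I took that as inconclusive because shadows cover it, so the sink rests on force and TCP height only.
- **Centring along the V:** I estimate this is good to about 3–4 mm, against the 10 mm allowed.

I did not check the bystanders or the exact positions of the other two barrels again at the end. The arm crossed the bench well above everything standing on it.

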